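# Close the vacuum station and hold the pump rod drawn

## Robot

A 6-joint arm with a two-finger parallel gripper is mounted at the origin on the work surface. World frame = base frame: x ahead of the robot, y to its left, z up, the work surface at z = 0. Lengths are in m, angles in rad, forces in N, time in s.
With the tool pointing down it reaches from about 0.35 to 0.975 m from the base axis. Payload 4.9 kg.
Tool frame: the origin (TCP) lies at the very end of the fingers, on their centre line; the grasp point (between the pads) lies 19 mm behind it; z points along the fingers, y is the line along which they close (so a half turn about z gives the same grasp; the last joint's range is limited). The gripper opens to 85 mm and grips with 20 to 120 N. Pads are 22 mm wide; open, the fingers measure 114 mm over their backs; the gripper's body (76 mm by 85 mm) begins 54 mm behind the grasp point. The pads swing forward as they close: fully open they stand 13 mm farther back than shut.
Start: joints at [-1.409, 0.053, 1.613, -0, 1.476, -0.119], TCP at [0.173, -0.601, 0.231] pointing down, gripper open.
Joint ranges: [-3.01, 3.01], [-1.01, 2.22], [0.06, 2.58], [-1.02, 4.17], [0.09, 2.62], [-3.14, 3.14]. Speed limits (rad/s): [2.57, 2.57, 3.14, 3.14, 3.14, 3.14].

## Interface

Orientations are given as a unit quaternion [w, x, y, z].
In Python, from plant import manip gives the robot as it stands.
- The arm moves only by the tool play_rows, never from a script. Its argument "series" is a list that holds one entry, the list of rows, each a list of 7 numbers: the shift along the world's x, y, z in m, then the turn, a rotation vector about the world's x, y, z in degrees, then the opening, from 0 (shut) to 1 (fully open). In form: [[[dx, dy, dz, rx, ry, rz, grip], ...]]. A call has 1 to 10 rows; each row shifts and turns the commanded pose from where the row before left it; what a row does not reach is not made up. A row lasts 1/10 s, in which the tool goes at most 50 mm and 8.59 degrees, less where a joint would pass 70% of its speed; a pose out of reach is approached as far as the arm can. A call with a gripper value outside its range is refused whole. The fingers move at their own pace and stop on an object; the grip force is fixed at half the most. Time passes only in rows, so rows that do not move let the fingers close. It gives the time, the measured TCP pose, the force, the opening and the grip force at its end, in the units of the state.
- manip.state(): the state, without advancing time (a new reading comes with each control period).
- manip.grab_frame(name): name is "side" or "top" or "wrist"; returns a dict with "frame" (420x560x3 uint8, blue, green, red), "mtx" (3x3 intrinsics, pixels), "k1" (the pictures are not rectified: a ray, as slopes to the right and down, at radius r is drawn at 1 + k1 r^2 times it, then the intrinsics apply), "R" (3x3) and "t" (3): a world point X has camera coordinates R X + t. Camera axes: x right, y down, z forward; pixel columns grow to the right and rows downward; lengths in m; the calibration is good to about 2 mm. A picture is of the moment at which its call begins. There is no depth.
- manip.job_done(): hands the job in; it is judged then, once.
The state is a dict: "time": time; "joint_pos": joint angles; "joint_vel": joint speeds; "joint_efforts": joint torques, N m; "tool_pos": TCP position; "tool_rot": TCP orientation; "contact_force": force on the tool from outside, world axes, zero at the start; "ft_torque": the same for the moment, N m; "gripper_width": opening from 0.0 (shut) to 1.0 (fully open); "grasp_force": force on a finger pad.
Only numpy, scipy, OpenCV 4.12 (cv2) and the standard library are available. Lean on these libraries where they do the work, as an engineer would, in place of code of your own. Each camera call takes 0.05 s, during which the arm holds its last target. There are 200 camera calls.

## Task

Close the little vacuum station: pick up the cover plate by its bar, lower it over the two locating pins until it lies flush on the chamber rim, and let go of it. Then take the pump rod by its knob and draw it straight up out of its bore, without wrenching it sideways, until the top of the knob is level with the top of the gauge post beside it - not right out of the bore - and finish holding it there, still in the gripper. Do not shift the gauge post, and leave the tube rack, bottle and beaker where they stand.

Things in the scene. Friction and masses are not known exactly. Their poses are not given: they have to be found in the camera images.
- station: vacuum station fixed to the bench, turned up to 0.35 rad. Grey base 176 x 290 x 10 mm; in a row along its y: open aluminium chamber 156 (x) x 106 mm at y -75, rim 50 mm above the bench, with two upright 8 mm pins at x -62 and +62, 18 mm above the rim, tapered tips; square pump block 50 x 50 mm, 78 mm high, at y +58; gauge post at y +128. Origin on the bench, z up
- seat (a point): centre of the chamber's rim, at rim height (50 mm above the bench), midway between the pins; where the origin of the cover plate must come to lie. Axes as the station's
- bore (a point): centre of the mouth of the pump bore, in the top of the pump block (78 mm above the bench). The bore is upright, 66 mm deep, 17.8 mm wide for a 16 mm rod. Axes as the station's
- cover: cover plate, aluminium, 152 (x) x 100 (y) x 8 mm, about 0.32 kg, flat on the bench at the start. Two through holes, 10 mm wide, at x -62 and +62 on its centreline (either way round fits). A black bar grip along x over its centre: 72 long, 14 wide, 24 to 40 mm above the underside, on posts at x -29 and +29. Origin at the centre of the underside, z up
- rod: pump piston rod, loose in the bore: steel, 16 mm diameter, with a black round knob 32 mm wide, 82 to 106 mm above the foot. Origin at the centre of the foot, z along the rod to the knob. At the start the foot is on the bore's floor and the knob's underside 16 mm above the pump block. 0.15 to 0.3 kg, light friction in the bore: falls back in if let go
- rod_top (a point): centre of the top face of the rod's knob, 106 mm above the foot
- rod_foot (a point): centre of the foot of the rod
- gauge_top (a point): top of the gauge post: centre of the upper face of its round cap (20 mm wide, 6 mm thick), on a thin steel post in a dark sleeve, 70 mm from the bore's axis on the side away from the chamber. Its height is different every time, 20 to 45 mm above the knob's top at the start; the post slides if pushed hard
- rack: bystander: green tube rack 90 x 60 x 45 mm with small white tubes reaching 57 mm high; origin at the centre of its underside
- bottle: bystander: amber reagent bottle, 60 mm diameter, 120 mm high; origin at the centre of its underside
- beaker: bystander: white beaker, 70 mm diameter, 80 mm high; origin at the centre of its underside
Things that resemble listed ones, but are neither listed nor needed, are in the scene too. There is more than one size of the rod; the one meant has the size given above.

How it is judged:
By the outcome, as a careful person would: the job done as asked, in the order asked, and still so for the second after the job is handed in, while the arm keeps its last pose, push and grip.
It also fails if it takes over 54 s, if anything falls off the work surface, if the arm or the gripper's body presses on something with over 40 N, if the wrist force passes 120 N, or if a joint passes its speed limit or range.

## Working session

There is one attempt and no reset: what is moved stays moved. The work goes in short steps, Python scripts to look and compute and a tool call to move; the robot and the scene stay as the last step left them, time stands still between calls to the robot, and variables do not carry over. Pictures are saved under pics/ and viewed, at most 10 in all, crops included, and the job is handed in when it is done.

Besides the shell and the picture viewer there is one more tool, called after ">>>" in YAML: its name, and indented under it one key for each argument. play_rows: Moves the arm, as the interface text tells. Its arguments: {"type":"object","properties":{"series":{"type":"array"}},"required":["series"]}

```bash
mkdir -p pics; cat > h.py <<'E'
import numpy as np, cv2
from plant import manip
def grab(n):
    f=manip.grab_frame(n); f={k:(np.array(v) if k!='k1' else v) for k,v in f.items()}; return f
def ray(f,u,v):
    K=f['mtx']; d=np.array([(u-K[0,2])/K[0,0],(v-K[1,2])/K[1,1]]); s=d.copy()
    for _ in range(20): s=d/(1+f['k1']*(s@s))
    w=f['R'].T@np.array([s[0],s[1],1]); c=-f['R'].T@f['t']; return c,w
def onz(f,u,v,z):
    c,w=ray(f,u,v); return c+w*(z-c[2])/w[2]
def proj(f,X):
    p=f['R']@np.array(X)+f['t']; s=p[:2]/p[2]; s=s*(1+f['k1']*(s@s)); return f['mtx'][:2,:2]@s+f['mtx'][:2,2]
def tri(f1,p1,f2,p2):
    c1,a=ray(f1,*p1); c2,b=ray(f2,*p2); s=np.linalg.lstsq(np.c_[a,-b],c2-c1,rcond=None)[0]
    P,Q=c1+a*s[0],c2+b*s[1]; return (P+Q)/2,np.linalg.norm(P-Q)
E
python3 - <<'E'
from h import *
import pickle
F={n:grab(n) for n in('top','side','wrist')}
pickle.dump(F,open('F0.pkl','wb'))
for n in('top','side'): cv2.imwrite(f'pics/{n}0.png',cv2.resize(F[n]['frame'],(800,600),interpolation=cv2.INTER_CUBIC))
for n in F: print(n,-F[n]['R'].T@F[n]['t'],F[n]['R'][2],F[n]['mtx'][0,0])
s=manip.state();print(s)
E
```

```text
top [ 0.4551638  -0.05134444  1.49524377] [ 0.11946738  0.01712773 -0.99269038] 449.9915800422012
side [0.36873731 0.86558589 0.622699  ] [ 0.20717234 -0.85773135 -0.47050669] 452.1821635832191
wrist [ 0.23591141 -0.58177658  0.37204753] [-0.25086074 -0.0698074  -0.96550288] 371.4293568529635
{'time': 0.15, 'joint_pos': array([-1.40901371e+00,  5.32283328e-02,  1.61396260e+00,  4.01864685e-05,
        1.47598450e+00, -1.18983288e-01]), 'joint_vel': array([ 0.00028289, -0.00150672, -0.00285188,  0.00136517,  0.00067233,
        0.00099561]), 'joint_efforts': array([ 1.35190428e-03, -3.94239628e+01, -3.70723021e+01, -1.51379777e-05,
        4.64909244e-03, -7.50259588e-07]), 'tool_pos': array([ 0.17312668, -0.60005016,  0.23034065]), 'tool_rot': array([-7.91637252e-04,  9.90162443e-01,  1.39920369e-01,  3.06269949e-06]), 'contact_force': array([ 0.63848936,  0.41156345, -0.72709183]), 'ft_torque': array([-0.00105703,  0.03989455, -0.01747184]), 'grasp_force': 0.0, 'gripper_width': 1.002143139571475}
```

View pics/top0.png

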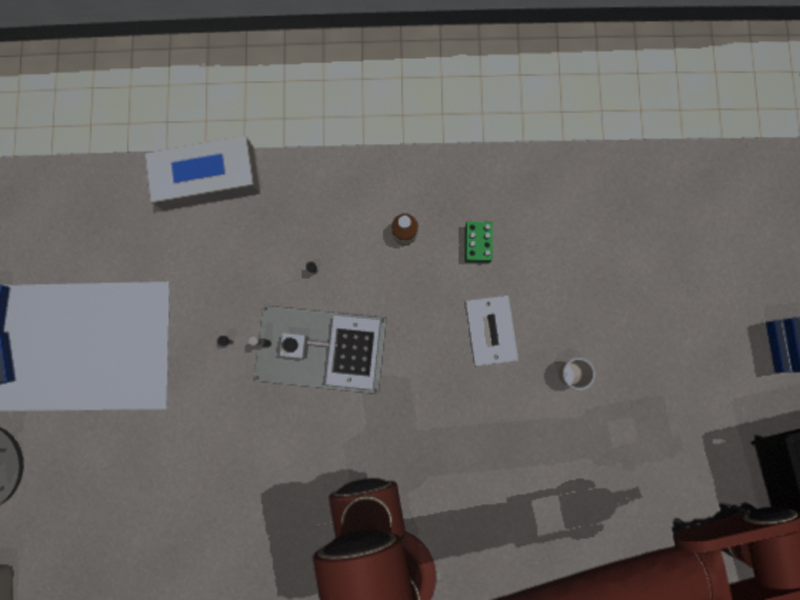

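View pics/side0.png

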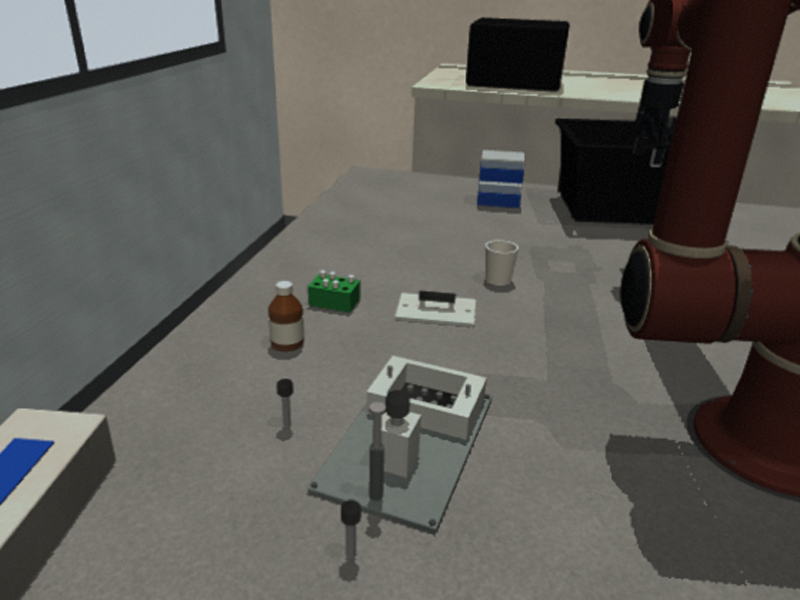

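Top view (800x600 px): the cover is at (492,330), the chamber at (355,352), the knob in the pump block at (290,345) and the gauge cap at (253,341). The side view shows the knob at (397,404) and the gauge cap at (377,408).

Rod candidates:
- the knob at (290,345), standing in the pump block
- two loose knobbed rods, at (311,267) and (223,341), standing on the bench

The one in the bore is the one meant. I'll confirm it in a crop.

```bash
python3 - <<'E'
from h import *
import pickle
F=pickle.load(open('F0.pkl','rb'));T=F['top'];S=F['side']
g=T['frame'].astype(int).min(2)
def rect(box,z,th,name,inv=False):
    x0,y0,x1,y1=[int(v/1.42857) for v in box]
    m=((g>th)!=inv).astype(np.uint8)[y0:y1,x0:x1]
    c=max(cv2.findContours(m,cv2.RETR_EXTERNAL,cv2.CHAIN_APPROX_NONE)[0],key=cv2.contourArea)
    P=np.array([onz(T,u+x0,v+y0,z)[:2] for u,v in c[:,0]],dtype=np.float32)
    r=cv2.minAreaRect(P); print(name,r, 'mean g',g[y0:y1,x0:x1].max())
rect((455,285,530,375),.008,125,'cover')
rect((480,310,505,355),.04,60,'bar',True)
rect((322,305,390,395),.05,125,'chamber')
rect((276,328,306,364),.118,60,'knob',True)
a=cv2.resize(T['frame'][205:285,145:285],None,fx=5,fy=5,interpolation=cv2.INTER_CUBIC)[:, :700]
b=cv2.resize(S['frame'][245:345,210:350],None,fx=2,fy=2,interpolation=cv2.INTER_CUBIC)
cv2.imwrite('pics/crop1.png',np.vstack([a[:,:700],np.pad(b,((0,0),(0,420),(0,0)))]))
print(a.shape,b.shape)
E
```

```text
cover ((0.5483930110931396, -0.2503446638584137), (0.15019695460796356, 0.09866645187139511), 6.413107872009277) mean g 141
bar ((0.547791063785553, -0.2477995604276657), (0.06797092407941818, 0.013847589492797852), 7.456094264984131) mean g 141
chamber ((0.503205418586731, 0.06880441308021545), (0.10342404991388321, 0.15450452268123627), 83.11102294921875) mean g 141
knob ((0.5186933279037476, 0.19856247305870056), (0.027939194813370705, 0.024521050974726677), 88.99344635009766) mean g 140
(400, 700, 3) (200, 280, 3)
```

View pics/crop1.png

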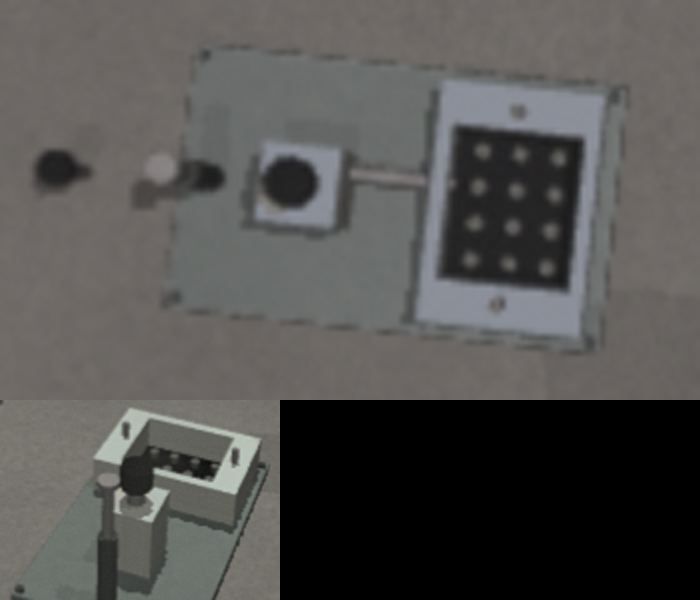

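The crop confirms it: the knob at (288,182) sits over the square pump block between the chamber and the gauge cap (161,167), and the other dark knobs are off the block. The measured sizes (150x99, 154x103) and the 130 mm seat-to-bore distance fit the description. Station yaw is -6.9° and cover yaw about +7°.

>>> play_rows:
  series:
    - [[0.03,0.028,0,0,0,-1,1],[0.03,0.028,0,0,0,-1,1],[0.03,0.028,0,0,0,-1,1],[0.03,0.028,0,0,0,-1,1],[0.03,0.028,0,0,0,-1,1],[0.03,0.028,0,0,0,-1,1],[0.03,0.028,0,0,0,-1,1],[0.03,0.028,0,0,0,-1,1],[0.03,0.028,0,0,0,-1,1],[0.03,0.028,0,0,0,0,1]]

```text
time: 1.15
tool_pos: [0.4741, -0.319, 0.231]
tool_rot: [-0.0, 0.998, 0.062, -0.0]
contact_force: [0.1, -0.8, -0.1]
gripper_width: 0.998
grasp_force: 0.0
```

>>> play_rows:
  series:
    - [[0.025,0.024,-0.01,0,0,0,1],[0.025,0.024,-0.01,0,0,0,1],[0.015,0.014,-0.01,0,0,0,1],[0.01,0.009,-0.01,0,0,0,1],[0,0,0,0,0,0,1],[0,0,0,0,0,0,1]]

```text
time: 1.75
tool_pos: [0.5477, -0.2499, 0.1909]
tool_rot: [-0.0, 0.998, 0.062, -0.001]
contact_force: [-1.1, -1.0, -0.2]
gripper_width: 0.999
grasp_force: 0.0
```

```bash
python3 - <<'E'
from h import *
import pickle
W=grab('wrist');T=grab('top');pickle.dump((W,T),open('F1.pkl','wb'))
cv2.imwrite('pics/w1.png',W['frame'])
s=manip.state();print(s['tool_pos'],s['tool_rot'],s['joint_pos'],s['time'])
print([proj(W,p) for p in [(.548,-.249,.04),(.548,-.249,0.008)]])
E
```

```text
[ 0.54785846 -0.2505385   0.191974  ] [4.05209778e-04 9.98125651e-01 6.11959935e-02 2.64998989e-04] [-5.52227111e-01  2.60579333e-02  1.70667395e+00 -3.62320277e-04
  1.40796086e+00  8.96159271e-01] 1.85
[array([280.94572441, 188.60990655]), array([281.02159853, 180.79883467])]
```

View pics/w1.png

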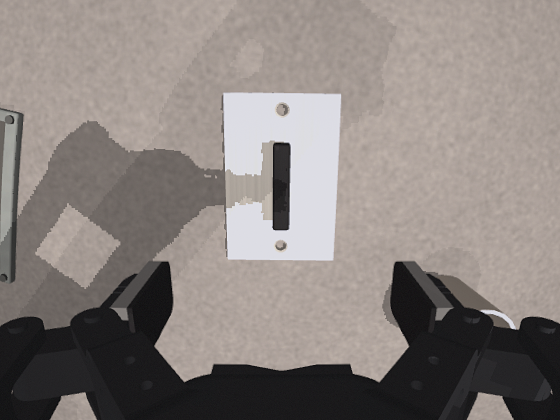

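Wrist view: the cover spans (223–340, 93–260), its bar is centred at about (282,187), and the holes are at (282,109) and (280,245). The beaker's edge is at the lower right, around (500,320). I'll refine the bar and holes and check the beaker clearance.

```bash
python3 - <<'E'
from h import *
import pickle
W,T=pickle.load(open('F1.pkl','rb'))
g=W['frame'].astype(int).max(2)
m=(g[130:242,255:310]<70).astype(np.uint8)
c=max(cv2.findContours(m,cv2.RETR_EXTERNAL,cv2.CHAIN_APPROX_NONE)[0],key=cv2.contourArea)
print('bar',cv2.minAreaRect(np.array([onz(W,u+255,v+130,.04)[:2] for u,v in c[:,0]],np.float32)))
H=[onz(W,*p,.008) for p in [(282,109),(280.5,245)]];print(H,np.mean(H,0),np.linalg.norm(H[0]-H[1]))
d=H[0]-H[1];print('yaw',np.degrees(np.arctan2(d[1],d[0])))
print('beaker',onz(T,578/1.4286,372/1.4286,.08),onz(T,479/1.4286,241/1.4286,.05),onz(T,404/1.4286,225/1.4286,.12))
a=np.degrees(2*np.arctan2(.0612,.998));print('toolyaw',a)
E
```

```text
bar ((0.5491032004356384, -0.2488129436969757), (0.07099474221467972, 0.012725915759801865), 6.793933868408203)
[array([ 0.60999095, -0.24211107,  0.008     ]), array([ 0.48742691, -0.25605912,  0.008     ])] [ 0.54870893 -0.2490851   0.008     ] 0.12335514928489211
yaw 6.492450137143339
beaker [ 0.44772569 -0.42635659  0.08      ] [ 0.74911412 -0.22359078  0.05      ] [ 0.77396754 -0.05298299  0.12      ]
toolyaw 7.018269009404719
```

>>> play_rows:
  series:
    - [[0.001,0.0015,-0.03,0,0,0,1],[0,0,-0.04,0,0,0,1],[0,0,-0.04,0,0,0,0.6],[0,0,-0.03,0,0,0,0.5],[0,0,-0.02,0,0,0,0.5],[0,0,-0.015,0,0,0,0.5],[0,0,0,0,0,0,0.4],[0,0,0,0,0,0,0.3]]

```text
time: 2.65
tool_pos: [0.5497, -0.2489, 0.0174]
tool_rot: [0.0, 0.998, 0.061, 0.001]
contact_force: [0.9, -0.2, -0.0]
gripper_width: 0.302
grasp_force: 0.0
```

>>> play_rows:
  series:
    - [[0,0,0,0,0,0,0],[0,0,0,0,0,0,0],[0,0,0,0,0,0,0],[0,0,0,0,0,0,0],[0,0,0,0,0,0,0],[0,0,0,0,0,0,0]]

```text
time: 3.25
tool_pos: [0.5505, -0.2491, 0.0185]
tool_rot: [0.001, 0.998, 0.062, 0.001]
contact_force: [-0.1, -1.1, 6.3]
gripper_width: 0.153
grasp_force: 61.6
```

>>> play_rows:
  series:
    - [[0,0,0.01,0,0,0,0],[0,0,0.02,0,0,0,0],[0,0,0.03,0,0,0,0],[0,0,0.03,0,0,0,0],[0,0,0.03,0,0,0,0],[0,0,0.02,0,0,0,0],[-0.002,0.01,0,0,0,0,0],[-0.003,0.02,0,0,0,-1,0],[-0.004,0.03,0,0,0,-1.5,0],[-0.005,0.03,0,0,0,-1.5,0]]

```text
time: 4.25
tool_pos: [0.5333, -0.1558, 0.1535]
tool_rot: [-0.001, 1.0, 0.026, -0.002]
contact_force: [0.1, -0.6, -3.2]
gripper_width: 0.147
grasp_force: 60.3
```

>>> play_rows:
  series:
    - [[-0.005,0.03,0,0,0,-1.6,0],[-0.005,0.035,0,0,0,-1.5,0],[-0.005,0.035,0,0,0,-1.5,0],[-0.005,0.035,0,0,0,-1.5,0],[-0.005,0.035,0,0,0,-1.5,0],[-0.005,0.03,0,0,0,-1,0],[-0.002,0.018,0,0,0,-1,0],[0,0.01,0,0,0,0,0],[0,0,0,0,0,0,0],[0,0,0,0,0,0,0]]

```text
time: 5.25
tool_pos: [0.5027, 0.0697, 0.1554]
tool_rot: [0.0, 0.998, -0.057, -0.001]
contact_force: [0.3, 0.1, -2.5]
gripper_width: 0.148
grasp_force: 60.3
```

```bash
python3 - <<'E'
from h import *
import pickle
F={n:grab(n) for n in('top','side','wrist')};pickle.dump(F,open('F2.pkl','wb'))
s=manip.state();print(s['tool_pos'],s['tool_rot'],s['joint_pos'],s['time'],s['contact_force'],s['grasp_force'],s['gripper_width'])
S=F['side']['frame'][200:360,190:370]
a=cv2.resize(S,None,fx=2.2,fy=2.2,interpolation=cv2.INTER_CUBIC);w=cv2.resize(F['wrist']['frame'],(400,300))
p=np.zeros((max(len(a),300),800,3),np.uint8);p[:300,:400]=w;p[:len(a),402:402+a.shape[1]]=a
cv2.imwrite('pics/p2.png',p)
E
```

```text
[0.50324238 0.06914381 0.15608521] [ 1.20730183e-04  9.98351091e-01 -5.74025288e-02 -1.84666031e-04] [-9.92994447e-03 -1.72631757e-01  1.95644708e+00 -2.28802980e-04
  1.35815772e+00  1.67578291e+00] 5.4 [ 0.00459573 -0.25806959 -3.66396319] 60.260353088378906 0.15082434353378316
```

View pics/p2.png

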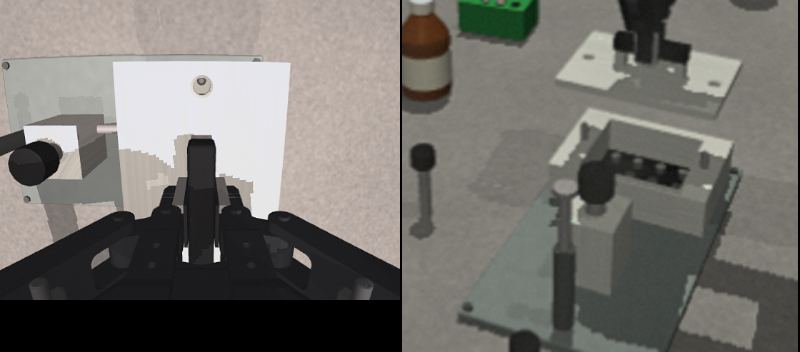

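The wrist panel shows the cover held straight over the chamber, with a pin visible through the far hole at about (201,85). The side panel shows the cover level above the chamber. I'll enlarge the hole and compare it with the pin positions from the first top view.

```bash
python3 - <<'E'
from h import *
import pickle
F=pickle.load(open('F2.pkl','rb'));W=F['wrist'];T0=pickle.load(open('F0.pkl','rb'))['top']
P=[onz(T0,248.4,227.2,.066),onz(T0,244.4,265.6,.066)];print('pins top0',P,np.mean(P,0),np.linalg.norm(P[0]-P[1]))
c=W['frame'][95:145,255:310];cv2.imwrite('pics/hole.png',cv2.resize(c,None,fx=10,fy=10,interpolation=cv2.INTER_NEAREST))
g=W['frame'].astype(int).min(2)
for th in (190,170,):
  m=(g[95:145,255:310]<th).astype(np.uint8)
  for k in cv2.findContours(m,cv2.RETR_EXTERNAL,cv2.CHAIN_APPROX_NONE)[0]:
    if cv2.contourArea(k)>100:
        e=cv2.fitEllipse(k);print(th,e[0][0]+255,e[0][1]+95,e[1],onz(W,e[0][0]+255,e[0][1]+95,.1455))
E
```

```text
pins top0 [array([0.56231018, 0.06106689, 0.066     ]), array([0.44108164, 0.07510506, 0.066     ])] [0.50169591 0.06808597 0.066     ] 0.12203863094019704
190 283.0536804199219 119.33359909057617 (26.59415054321289, 27.76531410217285) [0.56277698 0.06187613 0.1455    ]
170 282.46457290649414 112.94098663330078 (11.305753707885742, 14.992298126220703) [0.5653095 0.061826  0.1455   ]
```

View pics/hole.png

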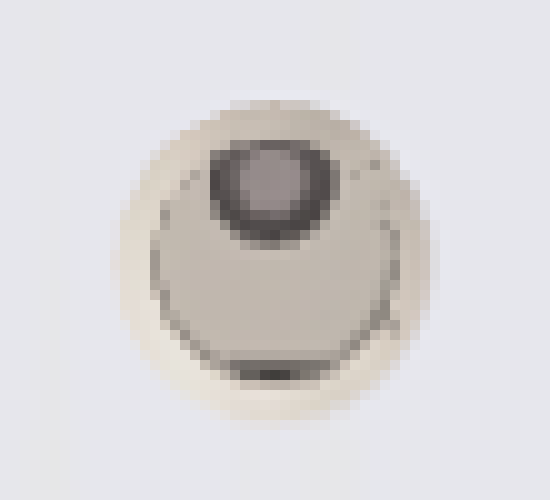

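Enlarged hole: its rim is centred at about (282.0,121.2) in the full frame and the pin tip is at (282.2,113.2). I'll turn both into positions at their heights.

```bash
python3 - <<'E'
from h import *
import pickle
W=pickle.load(open('F2.pkl','rb'))['wrist']
h=onz(W,282.,121.2,.1455);p=onz(W,282.2,113.2,.068);print(h,p,p-h)
a=np.radians(-6.6);d=np.array([np.cos(a),np.sin(a)])
print('cover',h[:2]-.062*d,'seat',p[:2]-.062*d)
# underside hole ring: centre, z .1375
print(onz(W,282,121.7,.1375))
E
```

```text
[0.56209051 0.06238032 0.1455    ] [0.56374373 0.06197791 0.068     ] [ 0.00165323 -0.00040241 -0.0775    ]
cover [0.50050139 0.06950642] seat [0.50215462 0.06910401]
[0.56156624 0.0624306  0.1375    ]
```

>>> play_rows:
  series:
    - [[0.0015,-0.0004,-0.005,0,0,0,0],[0,0,-0.015,0,0,0,0],[0,0,-0.02,0,0,0,0],[0,0,-0.015,0,0,0,0],[0,0,-0.006,0,0,0,0],[0,0,0,0,0,0,0],[0,0,0,0,0,0,0]]

```text
time: 6.1
tool_pos: [0.5051, 0.0696, 0.0957]
tool_rot: [-0.0, 0.998, -0.057, 0.0]
contact_force: [-0.7, 0.3, -3.8]
gripper_width: 0.151
grasp_force: 60.2
```

```bash
python3 - <<'E'
from h import *
import pickle
W=grab('wrist');pickle.dump(W,open('F3.pkl','wb'))
s=manip.state();print(s['tool_pos'],s['tool_rot'],s['contact_force'])
c=W['frame'][95:145,255:310];cv2.imwrite('pics/hole2.png',cv2.resize(c,None,fx=10,fy=10,interpolation=cv2.INTER_NEAREST))
E
```

```text
[0.50546068 0.0696001  0.09621415] [-4.28196550e-05  9.98386236e-01 -5.67821372e-02  8.42670827e-04] [-0.13297042  1.01882465 -2.07423072]
```

View pics/hole2.png

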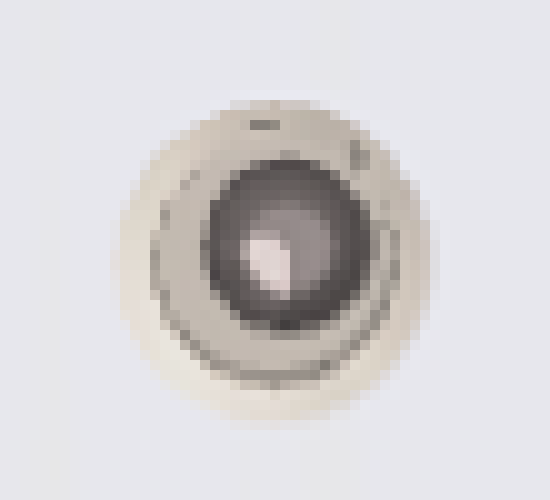

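The pin tip is at (286,245) and the hole rim is centred at (272,265) in the crop, so they nearly line up.

```bash
python3 - <<'E'
from h import *
import pickle
W=pickle.load(open('F3.pkl','rb'))
f=lambda x,y,z:onz(W,255+x/10-.5,95+y/10-.5,z)
z=.0957-.0185
h=f(272,262,z+.008);h2=f(273,266,z);p=f(286,242,.068);p2=f(286,247,.062)
print(h,h2,p,p2,p-h,p-h2)
a=np.arctan2(-.0568,.998)*2;print(np.degrees(a))
E
```

```text
[0.56429064 0.06291587 0.0852    ] [0.56382448 0.06292649 0.0772    ] [0.56446114 0.0622675  0.068     ] [0.5640414 0.0622929 0.062    ] [ 0.0001705  -0.00064837 -0.0172    ] [ 0.00063666 -0.00065899 -0.0092    ]
-6.5148160780703765
```

>>> play_rows:
  series:
    - [[0.0003,-0.0006,-0.002,0,0,0,0],[0,0,-0.003,0,0,0,0],[0,0,-0.003,0,0,0,0],[0,0,-0.003,0,0,0,0],[0,0,-0.003,0,0,0,0],[0,0,0,0,0,0,0]]

```text
time: 6.75
tool_pos: [0.5044, 0.069, 0.0805]
tool_rot: [0.0, 0.998, -0.057, -0.001]
contact_force: [0.3, 0.8, -3.5]
gripper_width: 0.145
grasp_force: 60.3
```

Underside is at about 62 mm with no contact, so the pins have entered. I'll continue down.

>>> play_rows:
  series:
    - [[0,0,-0.003,0,0,0,0],[0,0,-0.003,0,0,0,0],[0,0,-0.003,0,0,0,0],[0,0,-0.002,0,0,0,0],[0,0,-0.001,0,0,0,0],[0,0,0,0,0,0,0]]

```text
time: 7.35
tool_pos: [0.5049, 0.069, 0.0691]
tool_rot: [0.0, 0.998, -0.057, -0.0]
contact_force: [0.1, -0.2, -3.4]
gripper_width: 0.149
grasp_force: 60.3
```

>>> play_rows:
  series:
    - [[0,0,-0.0008,0,0,0,0],[0,0,-0.0007,0,0,0,0],[0,0,0,0,0,0,0]]

```text
time: 7.65
tool_pos: [0.5052, 0.069, 0.0685]
tool_rot: [0.0, 0.998, -0.057, 0.0]
contact_force: [-3.2, 0.5, 1.7]
gripper_width: 0.151
grasp_force: 60.9
```

Contact at the expected height (68.5 mm). I'll release and rise.

>>> play_rows:
  series:
    - [[0,0,0,0,0,0,0.25],[0,0,0,0,0,0,0.35],[0,0,0,0,0,0,0.5],[0,0,0.01,0,0,0,0.5],[0,0,0.03,0,0,0,0.5],[0,0,0.04,0,0,0,0.5],[0,0,0.04,0,0,0,0.5],[0,0,0.02,0,0,0,0.5],[0,0,0.01,0,0,0,0.5],[0,0,0,0,0,0,0.5]]

```text
time: 8.65
tool_pos: [0.5059, 0.069, 0.2198]
tool_rot: [-0.0, 0.998, -0.057, 0.002]
contact_force: [0.3, 0.1, -0.1]
gripper_width: 0.5
grasp_force: 0.0
```

```bash
python3 - <<'E'
from h import *
import pickle
F={n:grab(n) for n in('top','side','wrist')};pickle.dump(F,open('F4.pkl','wb'))
s=manip.state();print(s['tool_pos'],s['tool_rot'],s['joint_pos'],s['time'])
a=cv2.resize(F['side']['frame'][235:365,205:360],None,fx=2.5,fy=2.5,interpolation=cv2.INTER_CUBIC);w=cv2.resize(F['wrist']['frame'],(400,300))
t=cv2.resize(F['top']['frame'][205:285,145:285],None,fx=2.8,fy=2.8,interpolation=cv2.INTER_CUBIC)
p=np.zeros((540,800,3),np.uint8);p[:300,:400]=w;p[:len(a),402:402+a.shape[1]]=a;p[305:305+len(t),:t.shape[1]]=t
cv2.imwrite('pics/p4.png',p)
E
```

```text
[0.50402531 0.06898704 0.21585724] [ 7.75068080e-05  9.98384712e-01 -5.67931502e-02 -1.58090440e-03] [-1.03457509e-02 -2.18405741e-01  1.89390003e+00 -7.98553965e-06
  1.46926396e+00  1.67409899e+00] 8.8
```

View pics/p4.png

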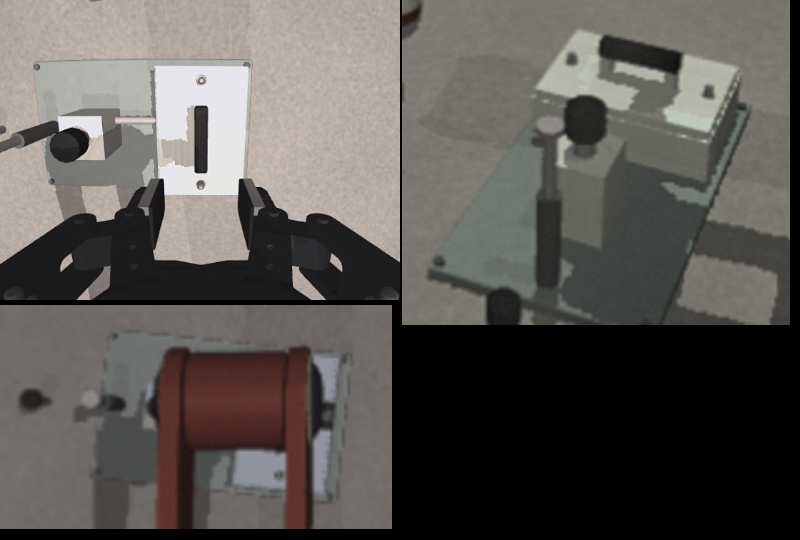

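The cover lies flush, with both pins showing through its holes at wrist (201,80) and (200,184), and the bar standing free. In the side panel the gauge cap is at (550,125) and the knob at (585,120). Next I move above the knob and look from there.

>>> play_rows:
  series:
    - [[0.001,0.015,0,0,0,0,0.7],[0.003,0.03,0,0,0,0,0.7],[0.003,0.03,0,0,0,0,0.7],[0.003,0.03,0,0,0,0,0.7],[0.003,0.02,0,0,0,0,0.7],[0.001,0.006,0,0,0,0,0.7],[0,0,0,0,0,0,0.7],[0,0,0,0,0,0,0.7]]

```text
time: 9.6
tool_pos: [0.5187, 0.1996, 0.2171]
tool_rot: [0.0, 0.998, -0.057, -0.001]
contact_force: [-0.5, -0.6, -0.0]
gripper_width: 0.7
grasp_force: 0.0
```

```bash
python3 - <<'E'
from h import *
import pickle
W=grab('wrist');pickle.dump(W,open('F5.pkl','wb'))
s=manip.state();print(s['tool_pos'],s['tool_rot'])
for n,X in dict(knobtop=(.5187,.1995,.118),blocktop=(.5187,.1995,.078),g=(.527,.27,.15)).items(): print(n,proj(W,X))
F=pickle.load(open('F4.pkl','rb'));S=F['side']
for n,X in dict(knobtop=(.5187,.1995,.118),g=(.527,.27,.15)).items(): print(n,proj(S,X))
p=np.zeros((600,800,3),np.uint8);p[:420,:560]=W['frame']
a=cv2.resize(S['frame'][265:325,245:305],None,fx=6,fy=6,interpolation=cv2.INTER_NEAREST)
p[240:600,440:800]=a
cv2.imwrite('pics/p5.png',p)
E
```

```text
[0.51878337 0.19936498 0.21735225] [ 2.62240284e-04  9.98365896e-01 -5.71431156e-02 -3.65740574e-04]
knobtop [281.84457842 205.7403695 ]
blocktop [281.78518828 192.23370784]
g [162.64363186 219.35650958]
knobtop [277.99827321 276.35989663]
g [263.77137535 284.25426506]
```

View pics/p5.png

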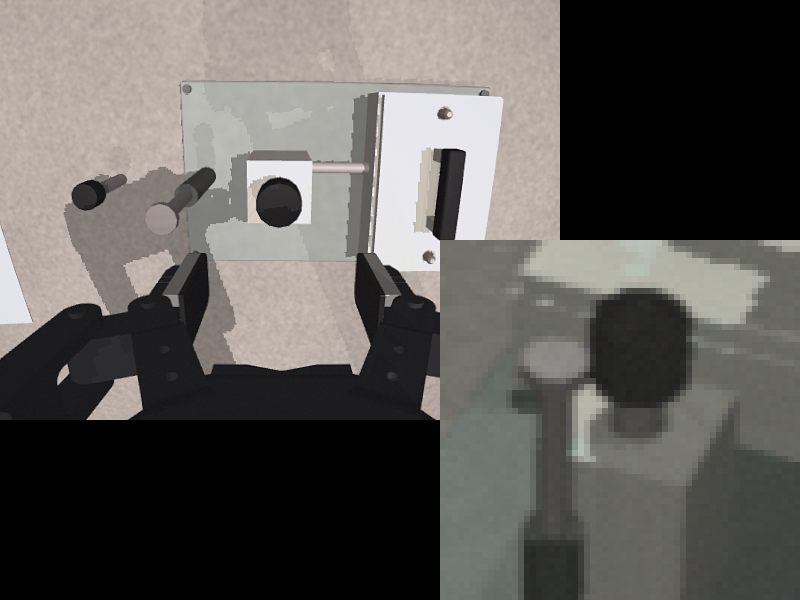

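Wrist view: knob top face at about (279.5,204) and gauge cap at (162,219). Side crop: cap top centre at frame (264.2,284.3) and knob top at (278.5,278.2). I'll triangulate these, using the knob's known 118 mm top as the reference.

```bash
python3 - <<'E'
from h import *
import pickle
W=pickle.load(open('F5.pkl','rb'));S=pickle.load(open('F4.pkl','rb'))['side']
F0=pickle.load(open('F0.pkl','rb'));T=F0['top']
# gauge cap mask in wrist
f=W['frame'].astype(int);c=f[190:245,135:190]
m=((abs(c-f[219,158]).max(2))<22).astype(np.uint8);k=max(cv2.findContours(m,cv2.RETR_EXTERNAL,cv2.CHAIN_APPROX_NONE)[0],key=cv2.contourArea)
print('cap wrist',cv2.fitEllipse(k),cv2.boundingRect(k),'colour',f[219,158])
m=(f[165:235,245:315].max(2)<75).astype(np.uint8);k=max(cv2.findContours(m,cv2.RETR_EXTERNAL,cv2.CHAIN_APPROX_NONE)[0],key=cv2.contourArea);print('knob w bbox+245,165',cv2.boundingRect(k))
for n,a,b in (('gauge',(161.8,218.8),(264.2,284.3)),('knob',(279.5,204),(278.5,278.2))):
    print(n,tri(W,a,S,b))
print('gauge T-S',tri(T,(177.2,238.4),S,(264.2,284.3)),'knob T-S',tri(T,(202.7,241.5),S,(278.5,278.2)))
# side-only: horizontal position fixed
for n,b,y in (('gauge',(264.2,284.3),.2709),('knob',(278.5,278.2),.2008)):
    cc,w=ray(S,*b);print(n,'side at known y',cc+w*(y-cc[1])/w[1])
print('knob wrist onz',onz(W,279.5,204,.118),'block',onz(W,279.5,191.5,.078))
E
```

```text
cap wrist ((21.8590087890625, 29.46652603149414), (34.28921890258789, 37.38496398925781), 67.73806762695312) (2, 9, 40, 37) colour [144 147 158]
knob w bbox+245,165 (11, 13, 45, 50)
gauge (array([0.52681056, 0.27025048, 0.15002026]), np.float64(0.0012292991768879393))
knob (array([0.51826057, 0.200714  , 0.11447697]), np.float64(0.0018526007568258108))
gauge T-S (array([0.52639732, 0.2693827 , 0.14957539]), np.float64(2.846681066830966e-05)) knob T-S (array([0.51755273, 0.19881289, 0.1135081 ]), np.float64(0.0004344764894952209))
gauge side at known y [0.52601066 0.2709     0.15077875]
knob side at known y [0.51733022 0.2008     0.11501454]
knob wrist onz [0.52008041 0.20092749 0.118     ] block [0.51948052 0.20119558 0.078     ]
```

```bash
python3 - <<'E'
from h import *
import pickle
S=pickle.load(open('F4.pkl','rb'))['side']
a=np.radians(-6.65);R=np.array([[np.cos(a),-np.sin(a)],[np.sin(a),np.cos(a)]]);B=np.array([.519,.2008])
P=lambda x,y,z:proj(S,[*(B+R@[x,y]),z])
print('block -x+y',P(-.025,.025,.078),'obs',286.3-.5,306.2-.5)
print('block -x-y',P(-.025,-.025,.078),'obs',(737-440)/6+244.5,(392-240)/6+264.5)
for z in (.148,.15,.152,.154): print(z,P(0,.07,z), 'back edge of cap',P(0.003,.0605,z))
print('obs centre',263.7,283.8,'top edge',(336-240)/6+264.5)
# knob rim silhouettes top for full-radius
t=np.linspace(0,6.28,60)
for r in(.016,.013):print('knob top row',r,min(P(r*np.cos(q),r*np.sin(q),.118)[1] for q in t),'obs',(288-240)/6+264.5)
for z in(.148,.15,.152,.154):print('cap',z,min(P(.01*np.cos(q),.07+.01*np.sin(q),z)[1] for q in t))
v=S['frame'].astype(int)
print(v[276:294,263].tolist())
E
```

```text
block -x+y [285.03099962 305.34054787] obs 285.8 305.7
block -x-y [293.82113638 289.50019385] obs 294.0 289.8333333333333
0.148 [263.64193869 285.3111041 ] back edge of cap [264.11364912 281.71698917]
0.15 [263.65877347 284.35902299] back edge of cap [264.13083379 280.77167272]
0.152 [263.67564434 283.40469083] back edge of cap [264.14805521 279.82414271]
0.154 [263.69255143 282.44809846] back edge of cap [264.16531353 278.87439024]
obs centre 263.7 283.8 top edge 280.5
knob top row 0.016 271.6139767004513 obs 272.5
knob top row 0.013 272.56170934329606 obs 272.5
cap 0.148 281.68821129882735
cap 0.15 280.74290205443833
cap 0.152 279.7953793404524
cap 0.154 278.8456342415911
[[99, 108, 107], [95, 102, 102], [95, 104, 103], [94, 101, 100], [99, 106, 106], [116, 122, 123], [130, 133, 137], [132, 134, 138], [134, 137, 140], [133, 137, 141], [136, 140, 142], [133, 138, 140], [97, 100, 102], [70, 73, 75], [70, 72, 73], [70, 71, 73], [69, 73, 74], [70, 72, 74]]
```

The gauge top comes to about 150.5 mm, so the lift is about 32.5 mm, and the bore is at about (0.519, 0.2008). I'll descend on the knob.

>>> play_rows:
  series:
    - [[0.0004,0.0012,-0.01,0,0,0,0.6],[0,0,-0.03,0,0,0,0.55],[0,0,-0.035,0,0,0,0.55],[0,0,-0.03,0,0,0,0.55],[0,0,-0.02,0,0,0,0.55],[0,0,-0.007,0,0,0,0.55],[0,0,0,0,0,0,0.55],[0,0,0,0,0,0,0.5],[0,0,0,0,0,0,0.45]]

```text
time: 10.55
tool_pos: [0.5207, 0.2014, 0.0876]
tool_rot: [-0.0, 0.998, -0.057, 0.002]
contact_force: [0.4, -0.3, 0.9]
gripper_width: 0.45
grasp_force: 0.0
```

>>> play_rows:
  series:
    - [[0,0,0,0,0,0,0.42],[0,0,0,0,0,0,0.4],[0,0,0,0,0,0,0.38],[0,0,0,0,0,0,0.36],[0,0,0,0,0,0,0.34],[0,0,0,0,0,0,0.3],[0,0,0,0,0,0,0],[0,0,0,0,0,0,0],[0,0,0,0,0,0,0]]

```text
time: 11.45
tool_pos: [0.5199, 0.2013, 0.0865]
tool_rot: [-0.0, 0.998, -0.057, 0.001]
contact_force: [-0.4, -0.1, 6.2]
gripper_width: 0.359
grasp_force: 58.9
```

```bash
python3 - <<'E'
from h import *
for _ in range(3):
  grab('side');s=manip.state();print(s['tool_pos'],s['contact_force'],s['ft_torque'],s['gripper_width'],s['grasp_force'])
E
```

```text
[0.51990311 0.20131297 0.08651206] [-0.11140911  0.13340045  6.02733535] [-0.00569194  0.07489432 -0.04043506] 0.35507884791050615 58.94015192985535
[0.51988441 0.20133009 0.08650371] [-1.26745548 -0.46086602  5.62409406] [0.00328376 0.11125212 0.00444384] 0.3531635567995336 58.94069194793701
[0.51990386 0.20133423 0.08652007] [-0.39723318  0.60623479  5.41398626] [-0.03825512  0.10568546  0.00919223] 0.3547981991030098 58.94037902355194
```

Gripped at about 30 mm opening with almost no side force. I'll lift straight and slowly.

>>> play_rows:
  series:
    - [[0,0,0.001,0,0,0,0],[0,0,0.002,0,0,0,0],[0,0,0.002,0,0,0,0],[0,0,0.003,0,0,0,0],[0,0,0.002,0,0,0,0],[0,0,0,0,0,0,0]]

```text
time: 12.2
tool_pos: [0.5193, 0.2011, 0.096]
tool_rot: [0.0, 0.998, -0.057, -0.0]
contact_force: [-0.1, 0.8, -2.4]
gripper_width: 0.354
grasp_force: 59.5
```

>>> play_rows:
  series:
    - [[0,0,0.002,0,0,0,0],[0,0,0.003,0,0,0,0],[0,0,0.003,0,0,0,0],[0,0,0.003,0,0,0,0],[0,0,0.003,0,0,0,0],[0,0,0.003,0,0,0,0],[0,0,0.003,0,0,0,0],[0,0,0.0025,0,0,0,0],[0,0,0,0,0,0,0],[0,0,0,0,0,0,0]]

```text
time: 13.2
tool_pos: [0.5194, 0.2012, 0.1183]
tool_rot: [-0.0, 0.998, -0.057, 0.0]
contact_force: [-0.3, 0.1, -2.1]
gripper_width: 0.358
grasp_force: 59.5
```

```bash
python3 - <<'E'
from h import *
import pickle
S=grab('side');pickle.dump(S,open('F6.pkl','wb'));s=manip.state();print(s['tool_pos'],s['contact_force'],s['ft_torque'],s['time'])
S0=pickle.load(open('F4.pkl','rb'))['side']
a=S['frame'][235:335,235:305];b=S0['frame'][235:335,235:305]
cv2.imwrite('pics/p6.png',cv2.resize(np.hstack([a,b]),None,fx=5.7,fy=5.7,interpolation=cv2.INTER_NEAREST))
E
```

```text
[0.51928047 0.20117458 0.11815092] [-0.12598181  0.27855874 -1.97543153] [ 0.01839515  0.02573603 -0.01452473] 13.25
```

View pics/p6.png

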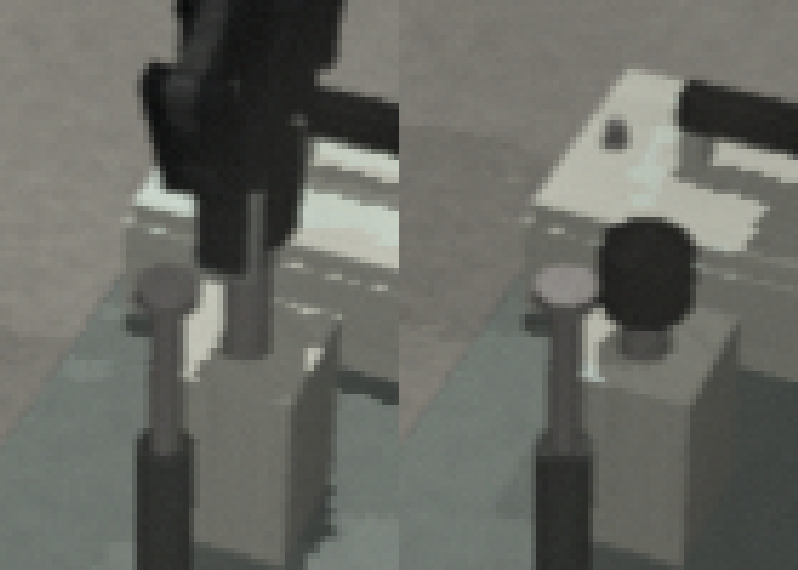

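The left half of the picture (now) shows the rod drawn out, visible at x 228–270 and y 275–357, with the front finger hiding the knob. The right half is the earlier view. I'll check by projection whether the dark lower outline matches a finger tip at the expected lift, and whether the gauge cap moved.

```bash
python3 - <<'E'
from h import *
import pickle
S=pickle.load(open('F6.pkl','rb'));S0=pickle.load(open('F4.pkl','rb'))['side']
a=np.radians(-6.65);R=np.array([[np.cos(a),-np.sin(a)],[np.sin(a),np.cos(a)]]);B=np.array([.519,.2010])
D=lambda x,y,z:((proj(S,[*(B+R@[x,y]),z])+.5-235)*5.7).round()
t=np.linspace(0,6.28,80)
for L in (.020,.032):
  print('lift',L,'knob bottom row',max(D(.016*np.cos(q),.016*np.sin(q),.094+L)[1] for q in t),'knob right corner',D(-.016,0,.094+L),'knob left',D(.016,0,.094+L))
for z in(.118,.123): print('fingertip',z,D(-.011,.016,z),D(.011,.016,z),D(-.011,.028,z),D(.011,.028,z),'far finger',D(-.011,-.016,z))
f=lambda S:S['frame'].astype(int)[276:292,263,0].tolist();print(f(S),f(S0))
print(D(0,.008,.078))
E
```

```text
lift 0.02 knob bottom row 281.0 knob right corner [292. 263.] knob left [200. 240.]
lift 0.032 knob bottom row 251.0 knob right corner [293. 233.] knob left [201. 210.]
fingertip 0.118 [261. 277.] [196. 261.] [247. 299.] [182. 282.] far finger [294. 222.]
fingertip 0.123 [261. 264.] [197. 248.] [248. 286.] [183. 269.] far finger [295. 209.]
[110, 102, 104, 104, 100, 88, 83, 83, 86, 86, 87, 89, 87, 76, 75, 75] [99, 95, 95, 94, 99, 116, 130, 132, 134, 133, 136, 133, 97, 70, 70, 70]
[234. 353.]
```

The outline matches a lift of about 32 mm with no slip: the knob's right corner was expected at (293,233) and is at about (297,240). The gauge cap occupies the same rows as before. The measured tool rise is 31.7 mm, so I'll add 1 mm and hand in.

>>> play_rows:
  series:
    - [[0,0,0.0005,0,0,0,0],[0,0,0.0005,0,0,0,0],[0,0,0,0,0,0,0],[0,0,0,0,0,0,0],[0,0,0,0,0,0,0]]

```text
time: 13.75
tool_pos: [0.5194, 0.2012, 0.1193]
tool_rot: [0.0, 0.998, -0.057, -0.0]
contact_force: [0.3, -0.1, -2.6]
gripper_width: 0.36
grasp_force: 59.5
```

```bash
python3 - <<'E'
from h import *
s=manip.state();print(s['tool_pos'],s['contact_force'],s['grasp_force'],s['time'])
print(manip.job_done())
E
```

```text
[0.51938674 0.20120011 0.11928624] [ 0.33172808 -0.13972365 -2.63975717] 59.480597376823425 13.75
the job is handed in; nothing more can be done
None
```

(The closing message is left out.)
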